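# Hang the rinse pail on the spring-gate hook

## Robot

A 6-joint arm with a two-finger parallel gripper is mounted at the origin on a cart in front of the work surface, level with it; the furniture and walls round the work are solid. World frame = base frame: x ahead of the robot, y to its left, z up, the work surface at z = 0. Lengths are in m, angles in rad, forces in N, time in s.
With the tool pointing down it reaches from about 0.225 to 0.875 m from the base axis. Payload 3.4 kg.
Tool frame: the origin (TCP) lies on the centre line of the jaws, within the pads' length; the fingertips stand finger_overhang ahead of it and the grasp point (between the pads) lies 3 mm ahead of it (finger_overhang is the distance from the TCP to the fingertips, in m); z points along the fingers, y is the line along which they close (so a half turn about z gives the same grasp; the last joint's range is limited). The gripper opens to 85 mm and grips with 20 to 120 N. Pads are 22 mm wide; open, the fingers measure 114 mm over their backs; the gripper's body (76 mm by 85 mm) begins 54 mm behind the grasp point. The pads swing forward as they close: fully open they stand 13 mm farther back than shut.
Start: joints at [1.172, 0.276, 1.505, -0, 1.361, -0.121], TCP at [0.158, 0.553, 0.253] pointing down, gripper open.
Joint ranges: [-2.89, 2.89], [-0.75, 2.08], [0.22, 2.7], [-1.18, 4.32], [0.11, 2.71], [-2.7, 2.7]. Speed limits (rad/s): [2.57, 2.57, 3.14, 3.14, 3.14, 3.14].

## Interface

Orientations are given as a rotation vector (axis times angle).
In Python, from station import goto, movel, move_j, ungrasp, close, wait, inverse_kinematics, read_camera, MotionError, finish_job, read_time, read_qpos, read_qd, read_effort, read_tool_pos, read_eef_rot, read_force, read_torque, read_finger_gap, read_grip_force, finger_overhang gives the robot as it stands. Calls block until the motion is done:
- goto(position, orientation): joint-space move of the TCP to a pose.
- movel(position, speed=0.15, rotation=None, threshold=None): straight line of the TCP; rotation=None keeps the orientation; speed is the mean speed in m/s. With threshold (N) it stops when the force on the tool has changed by that much, and returns True; else False.
- move_j(angles): joint-space move.
- ungrasp() and close(effort=None): open the fingers fully, or close them until they stop; effort is the grip in N (None keeps the last).
- wait(seconds).
- inverse_kinematics(position, orientation): joint angles nearest the present ones, or None.
- read_camera(name): name is "scene" or "top" or "wrist"; returns a dict with "pixels" (400x640x3 uint8, red, green, blue), "z_map" (400x640 float32, m along the optical axis (not along the pixel's ray), 0 where there is no reading), "fov_y" (degrees; the focal length in pixels is half the picture's height over the tangent of half this angle, whatever the lens; pixels are square), "cx", "cy" (the principal point, pixels), "R" (3x3) and "t" (3): a world point X has camera coordinates R X + t. Camera axes: x right, y down, z forward; pixel columns grow to the right and rows downward; lengths in m; the calibration is good to about 2 mm. A picture is of the moment at which its call begins.
A pose or a line that the arm cannot do raises MotionError and nothing moves.
- finish_job(): hands the job in; it is judged then, once.
Readings, each from a call of its own:
- read_time(): time.
- read_qpos(): joint angles.
- read_qd(): joint speeds.
- read_effort(): joint torques, N m.
- read_tool_pos(): TCP position.
- read_eef_rot(): TCP orientation.
- read_force(): force on the tool from outside, world axes, zero at the start.
- read_torque(): the same for the moment, N m.
- read_finger_gap(): opening from 0.0 (shut) to 1.0 (fully open).
- read_grip_force(): force on a finger pad.
Only numpy, scipy, OpenCV 4.12 (cv2) and the standard library are available. Lean on these libraries where they do the work, as an engineer would, in place of code of your own. Each camera call takes 0.05 s, during which the arm holds its last target. There are 200 camera calls.

## Task

The small steel rinse pail has to hang up to drain. With the pail still standing on the worktop, raise its flat-lying bail upright; then carry the pail by the bail to the stand and press the notch in the middle of the bail down past the hook's spring gate until you feel it rest in the bottom of the hook, and only then let go, so that the pail hangs still. Go gently: do not load the hook with more than 12 N, and do not let the pail drop into it from even a few millimetres. Do not tip the pail, and leave the small things standing nearby where they are.

Things in the scene. Friction and masses are not known exactly. Their poses are not given: they have to be found in the camera images.
- pail: Small round steel pail, open top, loose on the worktop. 88 mm across the rim, 60 mm high, about 0.33 kg with its bail (hidden, +-25 %). Origin: centre of its underside, z up. The bail's hinge axis is parallel to the pail's y axis, 50 mm above the origin at x = 0. At the start the bail lies flat, pointing to the pail's -x side.
- bail (a joint): Angle of the swing bail, a bent round steel wire 5 mm thick: 0 = flat, level towards the pail's -x; 1.57 = upright; 3.14 = flat on the other side. Light hinge friction; let go part way it sinks slowly. 104 mm wide over its legs. The straight top bar is parallel to the hinge axis and 100 mm from it, 15 to 45 mm either side of the middle; in the middle a notch stands 5 mm farther out.
- bail_notch (a point): Wire centre in the middle of the bail's notch (a kink 16 mm wide, 105 mm from the hinge): the point that must come to rest in the hook. Its frame turns with the bail: y along the bar, -x from the hinge out to the notch (up when the bail is upright).
- bail_grip_left (a point): Wire centre on the straight bar of the bail, 30 mm to the +y side of the notch: a good place to take it, beside the hook. Same axes as bail_notch. The wire must turn between the fingers while the bail is raised with a fixed tool direction: squeezed hard it does not turn, and the light pail tips.
- bail_grip_right (a point): The same on the -y side of the notch.
- hook_stand: Fixed laboratory stand: grey base plate 175 x 120 x 10 mm, post, clamp and hook. Origin: on the worktop, exactly plumb below the bottom of the hook's mouth. +x goes from there to the post; z up. The hook, a 7 mm round bar in the stand's x-z plane, reaches from the clamp towards -x; its mouth opens upwards. Over 12 N between pail and stand is a failure.
- hook_mid (a point): Fixed point 225 mm above the stand's origin: the MIDDLE of the hook's setting range, not the hook. The clamp was set by hand: the wire centre, seated in the hook's bottom, is anywhere from 14 mm below to 14 mm above this point; not measured, find it by feel or sight. It does not slip. Mouth inside: back at x = +17 mm, upturned tip at x = -11 mm, flaring outwards at its top.
- push_line (a point): Fixed point at x = -5 mm, 28 mm above hook_mid: push the wire straight down through its x, y. The brass spring gate (5 mm, hinged at x = +18 mm) closes the mouth 28 mm above the seated wire (so up to 14 mm off too). It swings down under 5 to 8 N (the pail weighs less), lets the wire by about 15 mm above the seat (force gone) and shuts. Letting go more than 1 mm above the seat is a drop.
- post_top (a point): Top of the 12 mm post, 88 mm behind the stand's origin, 258 mm above the worktop. The clamp block on it is 28 x 22 x 26 mm, about level with the seat, with a black thumb screw to y = -31 mm. Hook tip and gate reach 34 mm above the seated wire centre.
- vial: Glass sample vial with a white cap, 21 mm across, 52 mm high, loose, a bystander. Origin: centre of its underside.
- battery: Small red-and-white battery lying on its side, 15 x 50 x 15 mm, loose, a bystander. Origin: centre of its underside.
- blue_lid_can: White plastic canister with a blue lid, 40 mm across, 53 mm high, loose, a bystander. Origin: centre of its underside.
- red_cap_vial: Glass sample vial with a red cap, 21 mm across, 56 mm high, loose, a bystander. Origin: centre of its underside.
There are look-alikes about, which are no part of the job. There is more than one size of the pail; the job needs the largest.

How it is judged:
On the way, in this order (a step that is already met when the one before it is completed fails the run):
1. the bail is upright while the pail stands on the worktop (value of joint bail between 1.27 and 1.87 rad and height (world z) of pail below 0.008 m and angle between pail's own z axis and vertical below 0.12 rad), for 0.2 s.
2. the bail's notch lies in the hook, under the gate (x of bail_notch in the frame of hook_stand between -0.013 and 0.014 m and y of bail_notch in the frame of hook_stand between -0.012 and 0.012 m and height (world z) of bail_notch between 0.205 and 0.2425 m and contact force between pail and hook_stand above 2 N), for 0.2 s.
At the end, for the whole second after the job is handed in: The pail hangs at rest: the bail's notch lies in the hook under the gate (within 13 mm in x, 12 mm in y of the stand's origin, 205 to 242.5 mm high), the stand carries over 2 N, the pail's underside is over 30 mm above the worktop and its tilt under 0.25 rad (all of step 2 and height (world z) of pail above 0.03 m and angle between pail's own z axis and vertical below 0.25 rad and linear speed of pail below 0.03 m/s and angular speed of pail below 0.4 rad/s); the robot touches nothing.
It fails at once if the pail or its bail loads the hook or stand with more than 12 N (contact force between pail and hook_stand above 12 N).
It fails at once if the pail is tipped by more than 0.6 rad (angle between pail's own z axis and vertical above 0.6 rad).
It fails at once if a bystander (vial, battery, canister, red-capped vial) is moved more than 20 mm (distance of any of vial, battery, blue_lid_can, red_cap_vial from where it was at the start of the episode above 0.02 m).
It fails at once if the pail, let go, drops (faster than 0.15 m/s with no finger touching it) (linear speed of pail above 0.15 m/s and contact force between the fingers and pail below 0.2 N and height (world z) of pail above 0.02 m).
It also fails if it takes over 64 s, if anything falls off the work surface, if the arm or the gripper's body presses on something with over 40 N, if the wrist force passes 120 N, or if a joint passes its speed limit or range.

## Working session

There is one attempt and no reset: what is moved stays moved. The work goes in short steps, each a Python script; the robot and the scene stay as the last script left them, time stands still between calls to the robot, and variables do not carry over. Pictures are saved under pics/ and viewed, at most 10 in all, crops included, and the job is handed in when it is done.

```bash
mkdir -p pics; ls
cat > h.py <<'E'
import numpy as np, cv2, pickle
from station import *
def snap(n,tag):
    c=read_camera(n); pickle.dump(c,open(f'pics/{tag}.pkl','wb'))
    cv2.imwrite(f'pics/{tag}.png',cv2.cvtColor(c['pixels'],cv2.COLOR_RGB2BGR)); return c
def load(tag): return pickle.load(open(f'pics/{tag}.pkl','rb'))
def world(c,u,v,z=None,plane=None):
    f=200/np.tan(np.radians(c['fov_y'])/2); R=np.array(c['R']);t=np.array(c['t'])
    u=np.asarray(u,float);v=np.asarray(v,float)
    d=np.stack([(u-c['cx'])/f,(v-c['cy'])/f,np.ones_like(u)],-1)
    if plane is not None:
        o=-R.T@t; w=d@R; return o+w*((plane-o[2])/w[...,2])[...,None]
    return (d*np.asarray(z)[...,None]-t)@R
def cloud(c):
    v,u=np.mgrid[0:400,0:640]; return world(c,u,v,c['z_map'])
def proj(c,X):
    f=200/np.tan(np.radians(c['fov_y'])/2); p=np.asarray(X)@np.array(c['R']).T+np.array(c['t'])
    return p[...,:2]/p[...,2:]*f+[c['cx'],c['cy']]
E
python3 - <<'E'
from h import *
a=snap('scene','s0');b=snap('top','t0')
for n,c in(('s',a),('t',b)): print(n,c['fov_y'],c['cx'],c['cy'],-np.array(c['R']).T@c['t'],np.round(c['R'],2).tolist())
print(finger_overhang if not callable(finger_overhang) else finger_overhang(),read_tool_pos(),read_eef_rot(),read_time())
E
```

```text
pics
s 49.790626631977645 324.5915576810051 194.3963115291436 [-0.05418146 -0.41926543  0.99167619] [[0.55, -0.83, 0.01], [-0.61, -0.41, -0.67], [0.56, 0.37, -0.74]]
t 48.966617354932005 323.51340856516777 202.48886669643744 [ 0.39747073 -0.01251368  1.46714884] [[-0.01, -1.0, -0.02], [-0.99, 0.01, -0.12], [0.12, 0.02, -0.99]]
0.022 [0.15750859 0.55254393 0.25251462] [-4.34881625e-01 -3.11088939e+00  2.56626878e-03] 0.1
```

View pics/s0.png

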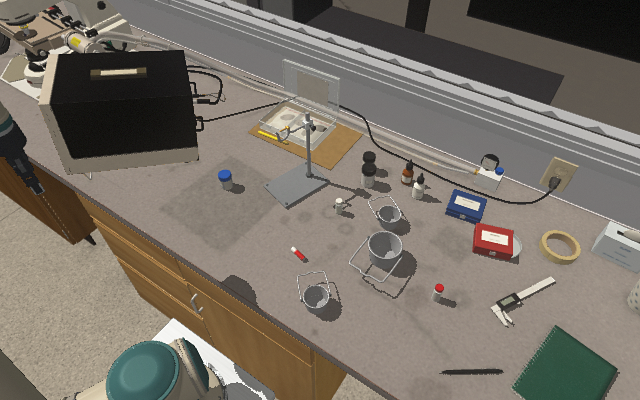

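View pics/t0.png

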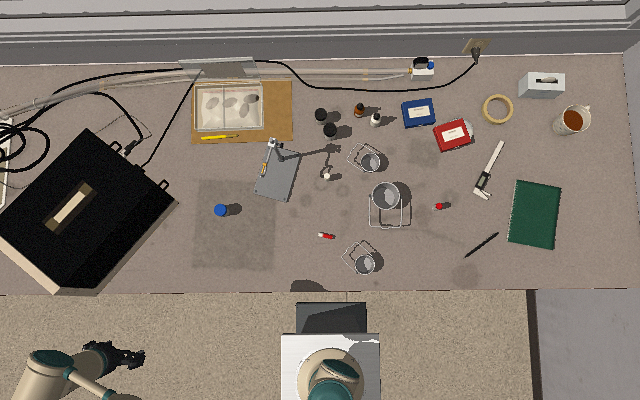

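Scene view: three pails, at (317,298), (388,217) and (384,250). In the top view they are at (365,264), (370,161) and (386,196). The one at top (386,196) looks largest. The stand's base is at top (277,175), with its arm and hook towards (335,150). I'll check the choice in a close crop and measure the rims.

Run:
```python
from h import *
a=load('s0');b=load('t0')
A=cv2.resize(cv2.cvtColor(a['pixels'],cv2.COLOR_RGB2BGR)[100:310,260:460],None,fx=2.8,fy=2.8,interpolation=cv2.INTER_CUBIC)
B=cv2.resize(cv2.cvtColor(b['pixels'],cv2.COLOR_RGB2BGR)[120:285,240:450],None,fx=3.6,fy=3.6,interpolation=cv2.INTER_CUBIC)
cv2.imwrite('pics/s0c.png',A);cv2.imwrite('pics/t0c.png',B)
P=cloud(b)
for u,v in((365,264),(370,161),(386,196)):
    Q=P[v-22:v+23,u-22:u+23].reshape(-1,3)
    c0=world(b,u,v,plane=0.05)
    Q=Q[np.linalg.norm(Q[:,:2]-c0[:2],axis=1)<.055]
    print((u,v),c0.round(3),[ (round(z,3),int(((Q[:,2]>z-.004)&(Q[:,2]<=z+.004)).sum())) for z in np.arange(0,.08,.008)])
```

```text
(365, 264) [ 0.372 -0.117  0.05 ] [(np.float64(0.0), 521), (np.float64(0.008), 113), (np.float64(0.016), 15), (np.float64(0.024), 20), (np.float64(0.032), 28), (np.float64(0.04), 73), (np.float64(0.048), 30), (np.float64(0.056), 0), (np.float64(0.064), 0), (np.float64(0.072), 0)]
(370, 161) [ 0.706 -0.141  0.05 ] [(np.float64(0.0), 481), (np.float64(0.008), 81), (np.float64(0.016), 19), (np.float64(0.024), 17), (np.float64(0.032), 32), (np.float64(0.04), 75), (np.float64(0.048), 20), (np.float64(0.056), 0), (np.float64(0.064), 0), (np.float64(0.072), 0)]
(386, 196) [ 0.59 -0.19  0.05] [(np.float64(0.0), 349), (np.float64(0.008), 162), (np.float64(0.016), 18), (np.float64(0.024), 25), (np.float64(0.032), 27), (np.float64(0.04), 20), (np.float64(0.048), 36), (np.float64(0.056), 106), (np.float64(0.064), 69), (np.float64(0.072), 3)]
```

View pics/t0c.png

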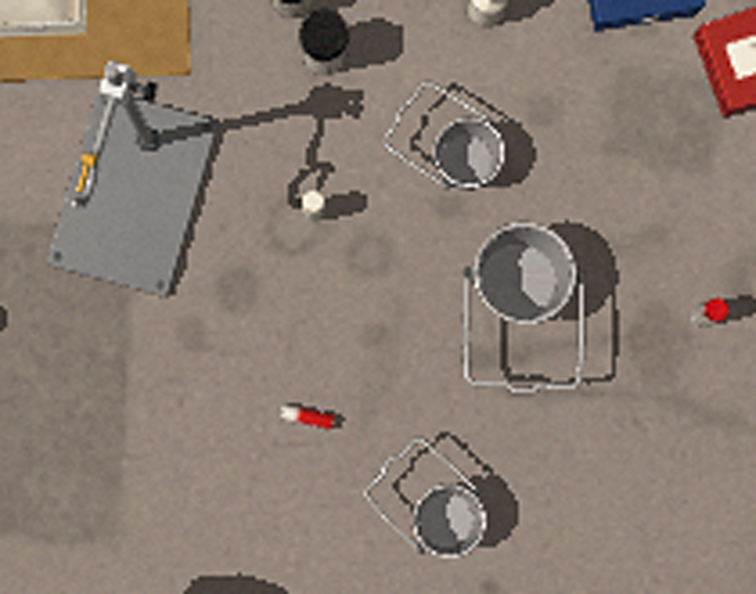

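View pics/s0c.png

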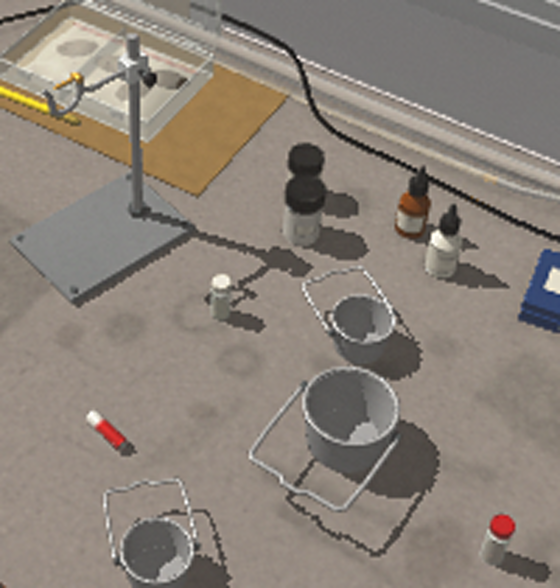

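Crops: the pail at top (386,196) has a rim at 60 mm height and is clearly the biggest. The other two have rims at about 40 mm, so they're the decoys. Its bail points down in the image (world -x), with the notch at crop (522,388), which is top px (385,228). The hook runs from the clamp at crop (118,80) to its tip near (80,200), with the brass gate at (86,172). Next I'll measure all of this.

Run:
```python
from h import *
from scipy.optimize import least_squares
for tag in('t0','s0'):
    c=load(tag);P=cloud(c);V,U=np.mgrid[0:400,0:640]
    def sel(lo,hi,ctr,r): 
        m=(P[...,2]>lo)&(P[...,2]<hi)&(np.hypot(P[...,0]-ctr[0],P[...,1]-ctr[1])<r); return P[m]
    q=sel(.054,.066,(.59,-.19),.055)
    f=least_squares(lambda p:np.hypot(q[:,0]-p[0],q[:,1]-p[1])-p[2],[.59,-.19,.043],loss='soft_l1',f_scale=.002)
    print(tag,'rim',f.x.round(4),len(q),q[:,2].mean().round(4))
    # bail bar
    q=sel(.03,.065,(.485,-.19),.065); q=q[q[:,0]<.515]; print('bar n',len(q),q.mean(0).round(4))
    b=q[np.abs(q[:,0]-np.median(q[:,0]))<.008]; print(' bar line',np.polyfit(b[:,1],b[:,0],1).round(4),b.min(0).round(4),b.max(0).round(4))
    # stand
    m=(P[...,2]>.006)&(P[...,2]<.014)&(P[...,0]>.5)&(P[...,0]<.75)&(P[...,1]>.0)&(P[...,1]<.25)
    col=c['pixels'].astype(int); m&=(np.abs(col[...,0]-col[...,2])<14)
    m=cv2.morphologyEx(m.astype(np.uint8),cv2.MORPH_OPEN,np.ones((3,3)))
    q=P[m>0][:,:2].astype(np.float32); (ctr,sz,an)=cv2.minAreaRect(q*1000); print(' plate',ctr,sz,an,len(q))
    q=sel(.2,.3,(.65,.1),.2); print(' high',len(q),q.min(0).round(3),q.max(0).round(3))
    for z0 in np.arange(.2,.28,.01):
        w=q[(q[:,2]>=z0)&(q[:,2]<z0+.01)]
        if len(w): print('   z',z0.round(2),len(w),w.mean(0).round(4),w.min(0).round(3),w.max(0).round(3))
    for n,ctr in dict(battery=(.49,-.04)).items(): pass
    m=(P[...,2]>.012)&(P[...,2]<.07)&(P[...,0]>.3)&(P[...,0]<.8)&(np.abs(P[...,1])<.4)
    n,l,s,ce=cv2.connectedComponentsWithStats(m.astype(np.uint8))
    for i in range(1,n):
        if s[i,4]>8:
            w=P[l==i]; print('  obj',s[i,4],np.median(w,0).round(3),w[:,2].max().round(3))
```

```text
t0 rim [ 0.59   -0.1867  0.0433] 151 0.0594
bar n 74 [ 0.4935 -0.1866  0.053 ]
 bar line [0.0177 0.4939] [ 0.4852 -0.2353  0.0469] [ 0.4994 -0.1325  0.0593]
 plate (678.01123046875, 171.1669921875) (116.97132110595703, 170.511474609375) 74.05115509033203 471
 high 214 [0.623 0.126 0.203] [0.743 0.189 0.26 ]
   z 0.2 13 [0.6708 0.1719 0.2077] [0.641 0.145 0.203] [0.733 0.186 0.209]
   z 0.21 45 [0.6912 0.1629 0.2163] [0.635 0.126 0.21 ] [0.737 0.186 0.22 ]
   z 0.22 74 [0.7109 0.1552 0.2247] [0.63  0.128 0.22 ] [0.74  0.184 0.23 ]
   z 0.23 33 [0.7056 0.1631 0.2337] [0.627 0.145 0.23 ] [0.743 0.187 0.24 ]
   z 0.24 33 [0.6619 0.1767 0.243 ] [0.623 0.152 0.24 ] [0.731 0.189 0.249]
   z 0.25 16 [0.7243 0.1584 0.2551] [0.659 0.153 0.251] [0.733 0.174 0.26 ]
  obj 46 [ 0.793 -0.009  0.041] 0.07
  obj 158 [ 0.775 -0.384  0.032] 0.042
  obj 202 [ 0.723 -0.133  0.037] 0.052
  obj 11 [0.74  0.132 0.015] 0.016
  obj 36 [0.723 0.157 0.017] 0.064
  obj 43 [0.658 0.001 0.05 ] 0.055
  obj 418 [ 0.585 -0.199  0.054] 0.07
  obj 12 [0.62  0.158 0.014] 0.014
  obj 9 [0.615 0.233 0.013] 0.014
  obj 12 
[... 676 characters left out ...]
.22 ] [0.741 0.188 0.23 ]
   z 0.23 53 [0.7076 0.1611 0.2343] [0.627 0.144 0.23 ] [0.744 0.187 0.24 ]
   z 0.24 42 [0.6753 0.1729 0.2439] [0.625 0.154 0.241] [0.736 0.188 0.248]
   z 0.25 20 [0.7293 0.1568 0.2554] [0.725 0.152 0.25 ] [0.737 0.163 0.26 ]
  obj 87 [0.729 0.156 0.026] 0.069
  obj 114 [ 0.796 -0.013  0.045] 0.07
  obj 211 [0.55  0.344 0.048] 0.059
  obj 13 [0.719 0.176 0.013] 0.015
  obj 12 [0.645 0.145 0.013] 0.015
  obj 408 [ 0.722 -0.134  0.035] 0.047
  obj 91 [ 0.658 -0.     0.038] 0.056
  obj 985 [ 0.586 -0.185  0.05 ] 0.066
  obj 201 [ 0.771 -0.387  0.033] 0.038
  obj 53 [0.469 0.01  0.014] 0.018
  obj 493 [ 0.388 -0.105  0.036] 0.047
  obj 131 [ 0.552 -0.357  0.044] 0.059
```

```bash
cat >> h.py <<'E'
from scipy.spatial.transform import Rotation as Ro
def down(yaw,s=1):
    y=s*np.array([np.cos(yaw),np.sin(yaw),0]); z=np.array([0,0,-1.]); return Ro.from_matrix(np.stack([np.cross(y,z),y,z],1)).as_rotvec()
E
python3 - <<'E'
from h import *
# gate / hook heights in stand frame
yaw=-.288; X=np.array([np.cos(yaw),np.sin(yaw)]); Y=np.array([-X[1],X[0]]); o=np.array([.729,.157])-.088*X
print('origin',o)
for tag in('t0','s0'):
    c=load(tag);P=cloud(c).reshape(-1,3);col=c['pixels'].reshape(-1,3).astype(int)
    d=P[:,:2]-o; s=np.c_[d@X,d@Y,P[:,2]]
    m=(np.abs(s[:,0])<.1)&(np.abs(s[:,1])<.03)&(s[:,2]>.19)
    g=m&(col[:,0]-col[:,2]>50); print(tag,'gate',g.sum(),np.median(s[g],0).round(4),s[g].min(0).round(3),s[g].max(0).round(3))
    h=m&~g
    for x0 in np.arange(-.03,.1,.01):
        w=s[h&(s[:,0]>=x0)&(s[:,0]<x0+.01)]
        if len(w): print('  x%.2f'%x0,len(w),'y',np.median(w[:,1]).round(4),'z',w[:,2].min().round(4),np.median(w[:,2]).round(4),w[:,2].max().round(4))
p=read_tool_pos(); movel([p[0],p[1],.36],speed=.3)
for s in(1,-1):
    print(s,[None if q is None else np.round(q,2) for q in(inverse_kinematics([.49,-.156,.25],down(-.02,s)),inverse_kinematics([.64,.21,.3],down(-.288,s)))])
E
```

```text
origin [0.64462438 0.18199509]
t0 gate 23 [0.0126 0.0003 0.242 ] [-0.007 -0.004  0.238] [0.021 0.005 0.251]
  x-0.03 3 y 0.0003 z 0.2407 0.2419 0.2483
  x-0.02 7 y -0.0017 z 0.2234 0.2385 0.2447
  x-0.01 10 y -0.0013 z 0.2081 0.2107 0.2426
  x0.00 9 y -0.0012 z 0.2034 0.2101 0.2396
  x0.01 7 y -0.0011 z 0.207 0.2195 0.2369
  x0.02 6 y -0.0002 z 0.2185 0.2227 0.2461
  x0.03 8 y 0.0001 z 0.2172 0.2195 0.2231
  x0.04 8 y 0.0001 z 0.2174 0.2226 0.2252
  x0.05 8 y 0.0002 z 0.2166 0.2184 0.2231
  x0.06 7 y 0.0001 z 0.2167 0.2214 0.2226
  x0.07 30 y -0.0011 z 0.2067 0.2274 0.2318
  x0.08 56 y -0.0054 z 0.2071 0.2285 0.2595
  x0.09 28 y -0.0079 z 0.2092 0.2274 0.2568
s0 gate 23 [0.0129 0.0009 0.2432] [-0.015 -0.006  0.214] [0.023 0.006 0.248]
  x-0.03 2 y 0.0003 z 0.244 0.2454 0.2468
  x-0.02 17 y -0.0003 z 0.2151 0.2293 0.246
  x-0.01 10 y 0.0003 z 0.2063 0.2124 0.241
  x0.00 9 y 0.0015 z 0.2049 0.2089 0.2378
  x0.01 18 y 0.0011 z 0.2082 0.2148 0.2426
  x0.02 16 y -0.0004 z 0.2156 0.2256 0.2437
  x0.03 8 y 0.0001 z 0.2178 0.222 0.2245
  x0.04 8 y 0.0005 z 0.2179 0.2201 0.2229
  x0.05 7 y 0.0006 z 0.2176 0.2211 0.2256
  x0.06 8 y -0.0007 z 0.2188 0.2221 0.2233
  x0.07 38 y -0.0016 z 0.2066 0.223 0.2352
  x0.08 87 y -0.004 z 0.1907 0.2292 0.2598
  x0.09 43 y -0.0062 z 0.1913 0.2301 0.2573
1 [array([-0.44,  0.19,  1.64,  0.  ,  1.32, -0.42]), array([ 0.21,  0.41,  1.19, -0.  ,  1.54,  0.5 ])]
-1 [None, array([ 0.21,  0.41,  1.19, -0.  ,  1.54, -2.64])]
```

Run:
```python
from h import *
goto([.49,-.155,.20],down(-.02))
c=snap('wrist','w0'); print(read_time(),read_tool_pos(),read_force(),-np.array(c['R']).T@c['t'],c['fov_y'])
P=cloud(c)
m=(np.abs(P[...,2]-.052)<.012)&(P[...,0]<.53)&(P[...,0]>.45)&(P[...,1]>-.26)&(P[...,1]<-.11)
q=P[m]; print(len(q))
for y in np.arange(-.25,-.12,.01):
    w=q[(q[:,1]>=y)&(q[:,1]<y+.01)]
    if len(w): print(y.round(3),len(w),np.median(w[:,0]).round(4),w[:,0].min().round(4),w[:,0].max().round(4),np.median(w[:,2]).round(4))
```

```text
3.4667 [ 0.4903189  -0.15437894  0.20015416] [ 0.32920781 -0.10584685  0.16645917] [ 0.49164115 -0.07855103  0.32160854] 60.70161160789597
1180
-0.24 235 0.5116 0.4904 0.53 0.0542
-0.23 67 0.4923 0.4896 0.4966 0.0547
-0.22 64 0.4923 0.4897 0.4942 0.0549
-0.21 63 0.4918 0.4899 0.4943 0.0547
-0.2 74 0.491 0.486 0.4944 0.0549
-0.19 67 0.4879 0.486 0.4904 0.0549
-0.18 79 0.4889 0.4862 0.4947 0.055
-0.17 75 0.4932 0.4898 0.4957 0.0547
-0.16 71 0.494 0.4916 0.4966 0.0548
-0.15 78 0.4943 0.4917 0.4967 0.0548
-0.14 307 0.5102 0.4927 0.5296 0.0545
```

View pics/w0.png

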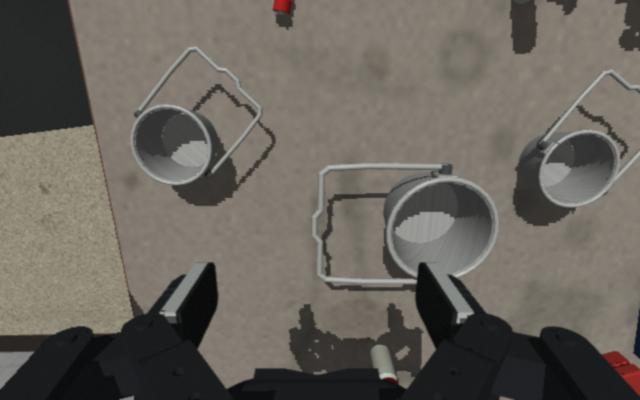

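Wrist view: the bail bar's left edge runs (322,172)–(322,278), with the notch at (316,224). Its centre is at about (0.494, -0.186), with the surface at z≈0.055. The open right finger passes near the rim, so I'll bias the tool 4 mm away from it.

Run:
```python
from h import *
r=down(-.024)
goto([.490,-.155,.12],r)
f0=read_force()
hit=movel([.490,-.155,.054],speed=.08,threshold=4)
print('hit',hit,read_tool_pos(),np.subtract(read_force(),f0).round(2),read_time())
if not hit:
    close(20); print('grip',read_finger_gap(),read_grip_force(),np.subtract(read_force(),f0).round(2),read_time())
    c=snap('wrist','w1'); P=cloud(c)
    # rim after closing
    q=P[(np.abs(P[...,2]-.06)<.005)&(np.hypot(P[...,0]-.588,P[...,1]+.187)<.055)]
    from scipy.optimize import least_squares
    f=least_squares(lambda p:np.hypot(q[:,0]-p[0],q[:,1]-p[1])-p[2],[.588,-.187,.043],loss='soft_l1',f_scale=.002); print('rim',f.x.round(4),len(q))
```

```text
hit False [ 0.49045959 -0.15521879  0.05445385] [ 1.03  0.02 -0.01] 4.8583
grip 0.04666475859662092 19.485394656658173 [2.12 0.71 0.36] 5.5667
rim [ 0.589  -0.1829  0.0425] 4012
```

View pics/w1.png

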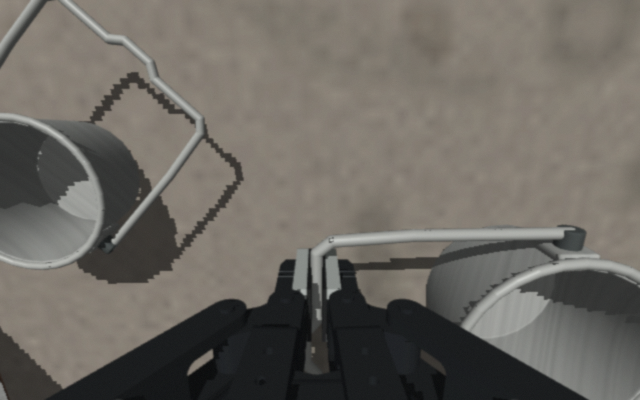

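Wrist view: the bar is clamped between the pads at (318,290), just inside the corner at (330,240), as planned. Now I'll raise it along the arc.

Run:
```python
from h import *
p0=np.array(read_tool_pos()); f0=np.array(read_force()); d=np.array([np.cos(-.024),np.sin(-.024),0])
for th in np.linspace(0,1.53,13)[1:]:
    movel(p0+.1*((1-np.cos(th))*d+np.sin(th)*np.array([0,0,1])),speed=.1)
    print(th.round(2),(np.array(read_force())-f0).round(2),round(read_grip_force(),1))
wait(.3)
c=snap('scene','s1'); print(read_time(),read_tool_pos())
cv2.imwrite('pics/s1c.png',cv2.resize(cv2.cvtColor(c['pixels'],cv2.COLOR_RGB2BGR)[120:320,310:470],None,fx=3,fy=3,interpolation=cv2.INTER_CUBIC))
```

```text
0.13 [-3.25  0.24  0.5 ] 19.6
0.26 [-4.26  1.02 -0.69] 19.5
0.38 [-4.19  1.97 -0.39] 19.5
0.51 [-3.79  1.02  0.14] 19.5
0.64 [-3.48  0.99 -0.5 ] 19.5
0.76 [-2.95  1.08 -0.36] 19.6
0.89 [-3.01  1.6   0.17] 19.6
1.02 [-4.41  2.39  2.62] 19.9
1.15 [-3.44  3.43  2.76] 20.0
1.27 [-3.4   2.5   1.37] 19.9
1.4 [-2.43  1.03  0.94] 19.9
1.53 [-3.06  2.13  0.13] 19.8
9.275 [ 0.58602265 -0.15762209  0.15377331]
```

View pics/s1c.png

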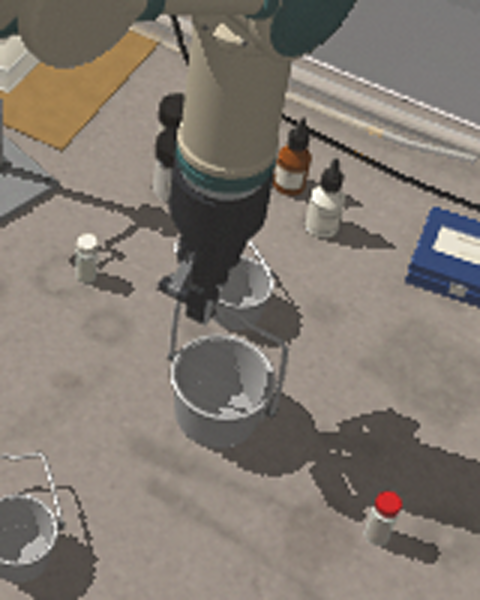

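The bail is upright and the pail is standing level: its rim is at crop (221,375) and the bail is held at (200,300). Next I'll tighten the grip, lift, and carry to a waypoint in front of the hook.

```bash
cat >> h.py <<'E'
YAW=-.288; SX=np.array([np.cos(YAW),np.sin(YAW),0]); SY=np.array([-SX[1],SX[0],0]); SO=np.array([.6446,.1820,0])
def st(x,y,z): return SO+x*SX+y*SY+np.array([0,0,z])
def instand(P): d=P-SO; return np.stack([d@SX,d@SY,d[...,2]],-1)
E
python3 - <<'E'
from h import *
close(80); print(read_grip_force(),read_force())
p=np.array(read_tool_pos()); movel(p+[0,0,.01],speed=.04); print(read_force())
movel([p[0],p[1],.29],speed=.12); print(read_force())
goto(st(-.13,.031,.285),down(YAW)); wait(.8)
print(read_time(),read_tool_pos(),read_force(),read_torque())
t=instand(np.array(read_tool_pos())); print('tcp in stand',t)
for n in('scene','top'):
    c=snap(n,n[0]+'2'); S=instand(cloud(c)); 
    m=(np.abs(S[...,0]-t[0])<.05)&(np.abs(S[...,1])<.09)
    for z in np.arange(.12,.29,.01):
        w=S[m&(S[...,2]>=z)&(S[...,2]<z+.01)]
        if len(w): print(n,z.round(2),len(w),'x',w[:,0].min().round(4),w[:,0].max().round(4),'y',w[:,1].min().round(4),w[:,1].max().round(4))
    cv2.imwrite(f'pics/{n[0]}2c.png',cv2.resize(cv2.cvtColor(c['pixels'],cv2.COLOR_RGB2BGR)[60:220,210:410],None,fx=3.6,fy=3.6,interpolation=cv2.INTER_CUBIC))
E
```

```text
78.12764883041382 [ 0.07957919  0.15427067 -1.63468303]
[-0.35996679 -0.57298303 -3.02987282]
[ 0.29657286 -0.16269878 -4.22476478]
13.4 [0.5287426  0.24869474 0.28499632] [-0.65142238 -0.18067777 -4.04670002] [0.09266313 0.0110513  0.03965636]
tcp in stand [-0.13002934  0.03104027  0.28499632]
scene 0.12 1 x -0.1257 -0.1257 y -0.0279 -0.0279
scene 0.13 117 x -0.1586 -0.0885 y -0.0331 0.0431
scene 0.14 119 x -0.1609 -0.0853 y -0.0334 0.0432
scene 0.15 133 x -0.1616 -0.0851 y -0.0364 0.0454
scene 0.16 123 x -0.1637 -0.0837 y -0.0404 0.0478
scene 0.17 149 x -0.1645 -0.0832 y -0.0483 0.0479
scene 0.18 146 x -0.1679 -0.0805 y -0.0503 0.0495
scene 0.19 169 x -0.1689 -0.0802 y -0.0518 0.0573
scene 0.2 10 x -0.1277 -0.1214 y -0.051 0.0585
scene 0.21 12 x -0.1278 -0.1228 y -0.0498 0.0568
scene 0.22 9 x -0.1283 -0.124 y -0.0502 0.0564
scene 0.23 11 x -0.1295 -0.126 y -0.0511 0.0557
scene 0.24 7 x -0.1305 -0.1257 y -0.0499 0.0533
scene 0.25 5 x -0.1311 -0.1275 y -0.0493 -0.0474
scene 0.26 16 x -0.138 -0.1251 y -0.051 0.0275
scene 0.27 37 x -0.1443 -0.1145 y -0.0507 0.0381
scene 0.28 79 x -0.1451 -0.117 y -0.0463 0.0392
top 0.12 16 x -0.1571 -0.0991 y -0.0191 0.0163
top 0.13 333 x -0.1579 -0.0899 y -0.0271 0.0395
top 0.14 48 x -0.1602 -0.0885 y -0.0237 0.0409
top 0.15 40 x -0.1621 -0.0884 y -0.0159 0.0423
top 0.16 28 x -0.163 -0.087 y -0.02 0.0409
top 0.17 40 x -0.1644 -0.0861 y -0.0507 0.0422
top 0.18 77 x -0.1713 -0.0849 y -0.0506 0.0423
top 0.19 118 x -0.171 -0.0804 y -0.0513 0.0424
top 0.2 2 x -0.1295 -0.1256 y -0.0508 -0.0502
top 0.22 1 x -0.1272 -0.1272 y -0.0511 -0.0511
top 0.24 1 x -0.129 -0.129 y -0.0524 -0.0524
top 0.25 1 x -0.1302 -0.1302 y -0.0515 -0.0515
top 0.26 4 x -0.1411 -0.1256 y -0.0509 0.0238
top 0.27 15 x -0.1381 -0.1284 y -0.0495 0.0197
top 0.28 37 x -0.1449 -0.1298 y -0.047 0.0226
```

View pics/s2c.png

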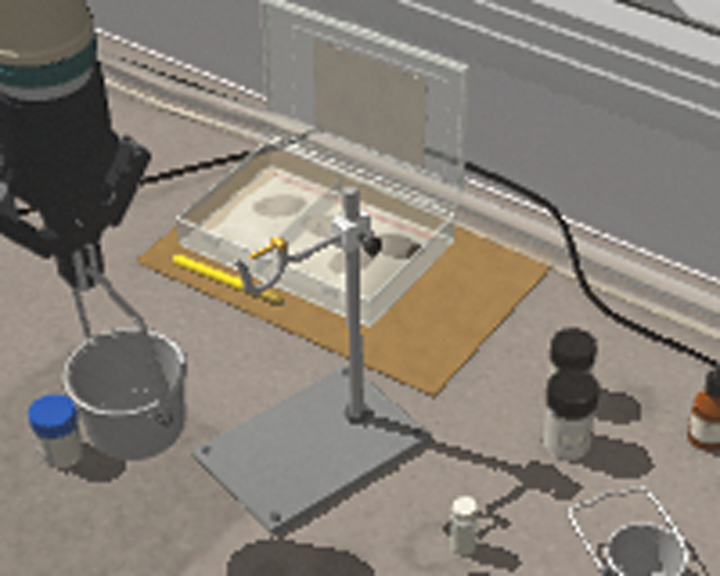

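The pail hangs level from the gripper in front of the hook, clear of the blue-lid can and the stand. The hook's mouth is at crop (262,275). I'll slide in above the hook along its axis, check the alignment, then go down to gate contact.

Run:
```python
from h import *
movel(st(-.13,.030,.275),speed=.06)
hit=movel(st(-.005,.030,.275),speed=.06,threshold=3.5); wait(.5)
t=instand(np.array(read_tool_pos())); f0=np.array(read_force()); print(hit,t,f0,read_time())
for n in('scene','top'):
    c=snap(n,n[0]+'3'); S=instand(cloud(c)); col=c['pixels'].astype(int)
    m=(np.abs(S[...,0]+.005)<.012)&(S[...,1]>-.06)&(S[...,1]<-.04)&(S[...,2]>.19)&(S[...,2]<.27)
    w=S[m]; print(n,'right leg',len(w),np.median(w,0).round(4))
    m=(np.abs(S[...,1])<.018)&(np.abs(S[...,0]+.005)<.02)&(S[...,2]>.25)&(S[...,2]<.29)&((S[...,1]<.012))
    w=S[m]; print(n,'notch zone',len(w),np.median(w,0).round(4) if len(w) else '')
    m=(np.abs(S[...,1])<.015)&(S[...,0]>-.03)&(S[...,0]<.04)&(S[...,2]>.195)&(S[...,2]<.255)
    w=S[m]; print(n,'hook',len(w),np.median(w,0).round(4),w.min(0).round(4),w.max(0).round(4))
```

```text
False [-0.00500679  0.02999045  0.27500576] [-0.61741023  0.34359438 -3.96149419] 16.55
scene right leg 43 [-0.0033 -0.0498  0.235 ]
scene notch zone 18 [-0.0063 -0.0049  0.2774]
scene hook 88 [0.0057 0.0006 0.2236] [-0.0217 -0.0063  0.2055] [0.039  0.0095 0.2492]
top right leg 14 [-0.0055 -0.0506  0.2416]
top notch zone 19 [-0.0076 -0.0032  0.2764]
top hook 65 [ 0.0105 -0.0004  0.2347] [-0.0224 -0.0046  0.2074] [0.0399 0.0057 0.2479]
```

```bash
cat > desc.py <<'E'
from h import *
f0=np.array([-.62,.34,-3.96]); log=[]
z=.275; passed=False; peak=0
def fz(): return float(read_force()[2]-f0[2])
movel(st(-.005,.030,.252),speed=.05,threshold=3); z=float(read_tool_pos()[2]); print('start',z,fz())
while z>.222:
    z-=.001; movel(st(-.005,.030,z),speed=.02); f=fz(); peak=max(peak,f); log.append((round(z,4),round(f,1)))
    if f>9: print('HIGH'); break
    if peak>4 and f<1.5: passed=True; break
print(log,passed,read_time(),read_force(),instand(np.array(read_tool_pos())))
E
python3 desc.py
```

```text
start 0.2517239660643206 -0.43174709076552986
[(0.2507, -0.1), (0.2497, 0.8), (0.2487, -0.9), (0.2477, -0.5), (0.2467, 0.2), (0.2457, -0.4), (0.2447, 0.7), (0.2437, 1.8), (0.2427, 4.3), (0.2417, 4.1), (0.2407, 5.0), (0.2397, 4.7), (0.2387, 5.2), (0.2377, 4.2), (0.2367, 5.2), (0.2357, 5.1), (0.2347, 5.2), (0.2337, 4.6), (0.2327, 4.5), (0.2317, 4.8), (0.2307, 5.1), (0.2297, 4.1), (0.2287, 3.9), (0.2277, 3.1), (0.2267, -0.5)] True 23.5083 [ 0.30526471 -0.30251951 -4.42547048] [-0.00407825  0.02989348  0.22597759]
```

The gate let the wire by at TCP z≈0.2267, so I expect the seat at about 0.212. I'll move to the middle of the mouth and feel for the bottom.

```bash
cat > seat.py <<'E'
from h import *
f0=np.array([-.62,.34,-3.96]); log=[]
def df(): return np.array(read_force())-f0
movel(st(0,.030,.219),speed=.02,threshold=4); print(read_tool_pos(),df().round(1))
z=float(read_tool_pos()[2])
while z>.2:
    z-=.0005; movel(st(0,.030,z),speed=.01); wait(.05)
    f=np.mean([df() for _ in range(3)],0); log.append((round(z,4),*f.round(1)))
    if f[2]>4.5 or np.linalg.norm(f)>8: break
wait(.4); print(log,df().round(2),read_time(),instand(np.array(read_tool_pos())))
E
python3 seat.py
```

```text
[0.65317612 0.21072159 0.21886285] [ 0.4 -0.2 -0.4]
[(0.2184, np.float64(1.0), np.float64(-0.2), np.float64(0.0)), (0.2179, np.float64(0.5), np.float64(-1.0), np.float64(-0.8)), (0.2174, np.float64(0.9), np.float64(-0.6), np.float64(-0.3)), (0.2169, np.float64(0.1), np.float64(-0.1), np.float64(0.2)), (0.2164, np.float64(0.1), np.float64(-1.5), np.float64(0.6)), (0.2159, np.float64(0.2), np.float64(-0.5), np.float64(-0.4)), (0.2154, np.float64(0.6), np.float64(-0.9), np.float64(-0.4)), (0.2149, np.float64(0.9), np.float64(-0.5), np.float64(0.2)), (0.2144, np.float64(1.1), np.float64(-0.5), np.float64(0.5)), (0.2139, np.float64(1.0), np.float64(-1.1), np.float64(-0.0)), (0.2134, np.float64(1.5), np.float64(-1.1), np.float64(-0.3)), (0.2129, np.float64(1.6), np.float64(-0.2), np.float64(0.6)), (0.2124, np.float64(0.2), np.float64(-0.3), np.float64(0.4)), (0.2119, np.float64(-0.2), np.float64(-0.1), np.float64(-0.1)), (0.2114, np.float64(-0.3), np.float64(-0.2), np.float64(2.3)), (0.2109, np.float64(-1.0), np.float64(0.1), np.float64(4.2)), (0.2104, np.float64(-1.2), np.float64(-0.9), np.float64(6.2))] [-1.66  0.01  7.51] 29.6167 [6.63243222e-05 3.00115542e-02 2.10637971e-01]
```

Contact came at TCP z≈0.2117, exactly where expected, and the load is now about 7 N. I'll ease it to the pail's weight, relax the grip, then open and check.

Run:
```python
from h import *
f0=np.array([-.62,.34,-3.96])
df=lambda:(np.mean([read_force() for _ in range(3)],0)-f0).round(2)
z=.2104
while df()[2]>5.2 and z<.2116: z+=.0003; movel(st(0,.030,z),speed=.01); wait(.15)
print(z,df(),read_time())
close(20); wait(.4); print('20N',df(),read_grip_force(),read_finger_gap())
ungrasp(); wait(.5); print('open',np.array(read_force()).round(2),read_finger_gap(),read_time())
c=snap('scene','s4')
cv2.imwrite('pics/s4c.png',cv2.resize(cv2.cvtColor(c['pixels'],cv2.COLOR_RGB2BGR)[70:220,220:400],None,fx=4,fy=4,interpolation=cv2.INTER_CUBIC))
```

```text
0.21159999999999998 [ 0.81 -0.62  2.91] 31.2167
20N [ 0.92 -0.64  2.19] 78.67970824241638 0.021772218900789286
open [ 0.32 -0.22  0.35] 0.998068876767529 33.1
```

View pics/s4c.png

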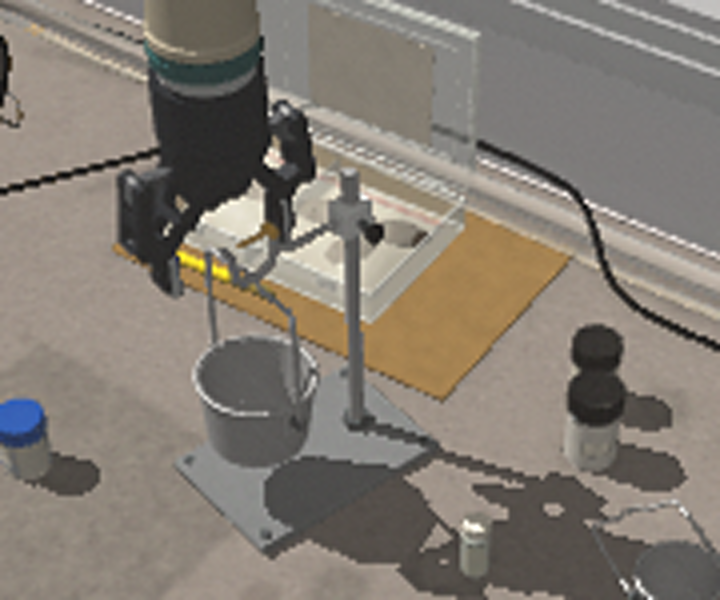

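The pail hangs in the hook at crop (245,270), under the gate, and the fingers are open on either side of the bar. I'll back straight up and check that it is still.

Run:
```python
from h import *
print(movel(st(0,.030,.30),speed=.05,threshold=4)); movel(st(0,.030,.38),speed=.12); wait(2)
def rim(tag):
    S=instand(cloud(snap('scene',tag)))
    m=(np.hypot(S[...,0],S[...,1])<.06)&(S[...,2]>.05)&(S[...,2]<.14); w=S[m]; return len(w),w.mean(0).round(4),w[:,2].min().round(3),w[:,2].max().round(3)
print(rim('s5')); wait(1); print(rim('s6'))
c=load('s6');S=instand(cloud(c)); m=(np.abs(S[...,0])<.03)&(np.abs(S[...,1])<.06)&(S[...,2]>.19)&(S[...,2]<.215); w=S[m]; print(w.min(0).round(3),w.max(0).round(3))
print(read_force(),read_time())
```

```text
False
(815, array([0.0002, 0.0047, 0.0943]), np.float64(0.058), np.float64(0.138))
(813, array([0.0003, 0.0048, 0.0943]), np.float64(0.057), np.float64(0.138))
[-0.013 -0.052  0.19 ] [0.02  0.053 0.215]
[-3.43175979e-01 -6.39810020e-01 -4.67607357e-04] 38.9833
```

```bash
python3 -c "
from station import *
print(finish_job())"
```

```text
the job is handed in; nothing more can be done
None
```

I hung the largest pail in the hook under the gate, let go with the wire resting on the bottom, and handed the job in at about 39 s; two camera frames a second apart showed it hanging still, and the highest load I read on the hook was about 7.5 N.

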